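# Set out the desk tray to its drawn layout and file the blue folio

## Robot

A 6-joint arm with a two-finger parallel gripper is mounted at the origin on the work surface. World frame = base frame: x ahead of the robot, y to its left, z up, the work surface at z = 0. Lengths are in m, angles in rad, forces in N, time in s.
With the tool pointing down it reaches from about 0.3 to 0.875 m from the base axis. Payload 6.4 kg.
Tool frame: the origin (TCP) lies where the fingers leave the gripper's body, on its centre line; the fingertips stand 73 mm ahead of it and the grasp point (between the pads) lies 54 mm ahead of it; z points along the fingers, y is the line along which they close (so a half turn about z gives the same grasp; the last joint's range is limited). The gripper opens to 85 mm and grips with 20 to 120 N. Pads are 22 mm wide; open, the fingers measure 114 mm over their backs; the gripper's body (76 mm by 85 mm) begins 54 mm behind the grasp point. The pads swing forward as they close: fully open they stand 13 mm farther back than shut.
Start: joints at [0.953, 0.181, 1.607, -0, 1.354, -0.206], TCP at [0.23, 0.527, 0.304] pointing down, gripper open.
Joint ranges: [-2.99, 2.99], [-0.89, 2.07], [0.3, 2.58], [-1.14, 4.28], [0, 2.63], [-3.12, 3.12]. Speed limits (rad/s): [2.57, 2.57, 3.01, 3.14, 3.14, 3.14].

## Interface

Orientations are given as a unit quaternion [w, x, y, z].
In Python, from bench import ctrl gives the robot as it stands.
- The arm moves only by the tool carry_out, never from a script. Its argument "steps" is one flat list of numbers, 7 for each row, row after row: the shift along the tool's x, y, z in m, then the turn, a rotation vector about the tool's x, y, z in rad, then the opening, from 0 (shut) to 1 (fully open). In form: [dx, dy, dz, wx, wy, wz, claw, dx, dy, dz, wx, wy, wz, claw, ...]. A call has 1 to 20 rows; each row is the pose to reach, as a shift and turn from the pose commanded when the call began, along the tool's axes at that moment; what a row does not reach only later rows make up. A row lasts 1/10 s, in which the tool goes at most 50 mm and 8.59 degrees, less where a joint would pass 70% of its speed; a pose out of reach is approached as far as the arm can. A call with a gripper value outside its range is refused whole. The fingers move at their own pace and stop on an object; the grip force is fixed at half the most. Time passes only in rows, so rows that repeat a pose let the fingers close. It gives the time, the measured TCP pose, the force, the opening and the grip force at its end, in the units of the state.
- ctrl.get_obs(): the state, without advancing time (a new reading comes with each control period).
- ctrl.camera(name): name is "scene" or "top"; returns the picture (400x640x3 uint8, red, green, blue); there is no depth.
- ctrl.camera_params(name): a dict with "vertical_fov" (degrees; the focal length in pixels is half the picture's height over the tangent of half this angle, whatever the lens; pixels are square), "cx", "cy" (the principal point, pixels), "cam_to_world" (4x4, takes a point from camera to world coordinates). Camera axes: x right, y down, z forward; pixel columns grow to the right and rows downward; lengths in m; the calibration is good to about 2 mm. A picture is of the moment at which its call begins. camera_params takes no time and is no camera call.
- ctrl.hand_in(): hands the job in; it is judged then, once.
The state is a dict: "time_s": time; "q": joint angles; "dq": joint speeds; "joint_efforts": joint torques, N m; "eef_pos": TCP position; "eef_rot": TCP orientation; "wrist_force": force on the tool from outside, world axes, zero at the start; "torque": the same for the moment, N m; "opening": opening from 0.0 (shut) to 1.0 (fully open); "grasp_force": force on a finger pad.
Only numpy, scipy, OpenCV 4.12 (cv2) and the standard library are available. Lean on these libraries where they do the work, as an engineer would, in place of code of your own. Each camera call takes 0.05 s, during which the arm holds its last target. There are 200 camera calls.

## Task

First clear the leftover roll of tape off the desk tray into the open steel box. Then set each of the desk things that are here (some of the potted succulent, red stapler, sticky-note block, blue paperweight and wooden clock) upright inside its own outline drawn on the tray (green circle, red rectangle, orange square, blue circle and black rectangle in that order), squared up with the outline; outlines of missing things stay empty. At any point, also file the blue folio upright between the grey and the green folio in the wooden rack, pushing down between them until it stands on the rack's floor with its ends level with theirs, and leave the mug, phone and other desk things where they are.

Things in the scene. Friction and masses are not known exactly. Their poses are not given: they have to be found in the camera images.
- tray: fixed dark wooden desk tray 310 (x) x 250 (y) mm with a white paper inlay that bears the drawn layout; origin at the centre of its underside on the desk; its floor is 8 mm above the desk, its rim 6 mm wide and 13 mm above the desk. Outline places (which is where varies): tray centre and the four points at x +-95, y +-65 mm
- mark_pot: outline drawn on the tray paper; origin at its centre on the drawn surface, 8.5 mm above the desk, z up; green circle, 74 mm inside diameter: the place of the potted succulent (any turn)
- mark_stapler: outline drawn on the tray paper; origin at its centre on the drawn surface, 8.5 mm above the desk, z up; red rectangle, inside 102 (its x) x 48 (its y) mm: the place of the mini stapler
- mark_notes: outline drawn on the tray paper; origin at its centre on the drawn surface, 8.5 mm above the desk, z up; orange square, inside 66 x 66 mm: the place of the sticky-note block
- mark_weight: outline drawn on the tray paper; origin at its centre on the drawn surface, 8.5 mm above the desk, z up; blue circle, 64 mm inside diameter: the place of the paperweight (any turn)
- mark_clock: outline drawn on the tray paper; origin at its centre on the drawn surface, 8.5 mm above the desk, z up; black rectangle, inside 80 (its x) x 60 (its y) mm: the place of the desk clock
- pot: loose small artificial succulent in a white round pot, pot 58 mm diameter and 54 mm high, green rosette to 75 mm within 27 mm of the axis; origin at the centre of its underside, z up; may be absent (None)
- stapler: loose red mini stapler, 86 long (x) x 32 wide (y) x 36 mm high, its full-width parts are the red head (z 21 to 36) and the black base (z 0 to 8), with only a 20 mm wide steel block at its -x end between; origin at the centre of its underside; either way round in its outline is right; may be absent
- notes: loose yellow sticky-note block 50 x 50 x 30 mm; origin at the centre of its underside; any of the four square turns is right; may be absent
- weight: loose blue glazed paperweight, round, 48 mm diameter, straight sides to z 24 mm then domed to 36 mm; origin at the centre of its underside; may be absent
- clock: loose desk clock, light wood block 64 (x) x 44 (y) x 42 mm high with a round white dial on its -y face; origin at the centre of its underside; either way round in its outline is right; may be absent
- tape: loose orange roll of adhesive tape lying flat, 52 mm diameter, 20 mm high (treat as a solid disc), left over on the tray at the start; origin at the centre of its underside
- catchall: fixed open dark steel box 125 x 125 mm, 45 mm high, walls and floor 4 mm; origin at the centre of its underside
- stand: fixed aluminium stand, 135 (x) x 60 (y) mm, that holds the blue folio upright at the start in a slot 26 mm wide (y) and 130 mm long between walls that reach 46 mm above the desk; floor of the slot 6 mm above the desk; origin at the centre of its underside
- folio: loose blue stiff folio with a white band, standing upright: 125 long (x) x 20 thick (y) x 140 mm high (z), rounded (10 mm radius) along top and bottom edges; origin at the centre of its bottom edge; pinch it across y near its top
- rack: fixed wooden rack 135 (x) x 100 (y) mm, floor 6 mm thick, ends 66 high; origin at centre of underside. In it a grey (+y) and a green (-y) folio, each 125 (x) x 16 (y), tops 84 mm above the desk, rounded (8 mm radius). Gap between them 14 to 17 mm, centred at y = 0 within 1 mm; each slides outward up to 12 mm at about 1 N and stays: pushing the blue folio down at y = 0 (10 to 20 N) spreads them
- mug: bystander: white mug, 80 mm diameter, 90 mm high, origin under its centre
- phone: bystander: black phone lying flat, 147 x 71 x 8 mm, origin under its centre
- glasses_case: bystander: brown glasses case with a brass band, 160 x 60 x 35 mm, origin under its centre
- marker: bystander: yellow and black marker pen, 120 x 18 x 14 mm, origin under its centre
- coaster: bystander: round cork coaster, 96 mm diameter, 8 mm thick, origin under its centre

How it is judged:
By the outcome, as a careful person would: the job done as asked, in the order asked, and still so for the second after the job is handed in, with the robot touching nothing.
Of pot, stapler, notes, weight, clock only 3 to 5 are there at a start; the rules pass over those that are not, and their reading is None.
At some moment in a run one of pot, stapler, notes, weight, clock may be knocked a few centimetres aside while the robot is not near it.
It also fails if it takes over 210 s, if anything falls off the work surface, if the arm or the gripper's body presses on something with over 40 N, if the wrist force passes 120 N, or if a joint passes its speed limit or range.

## Working session

There is one attempt and no reset: what is moved stays moved. The work goes in short steps, Python scripts to look and compute and a tool call to move; the robot and the scene stay as the last step left them, time stands still between calls to the robot, and variables do not carry over. Pictures are saved under pics/ and viewed, at most 14 in all, crops included, and the job is handed in when it is done.

Besides the shell and the picture viewer there is one more tool, called after "Emit:" as name(argument=value, ...) on one line, values as JSON. carry_out: Moves the arm, as the interface text tells. Its arguments: {"type":"object","properties":{"steps":{"type":"array"}},"required":["steps"]}

```bash
ls; mkdir -p pics; python3 - <<'E'
from bench import ctrl
import cv2, numpy as np
np.set_printoptions(precision=4,suppress=True)
for n in ("scene","top"):
    im=ctrl.camera(n); cv2.imwrite(f"pics/{n}0.png",cv2.cvtColor(im,cv2.COLOR_RGB2BGR)); p=ctrl.camera_params(n); print(n,p)
o=ctrl.get_obs(); print(o)
E
```

```text
pics
scene {'vertical_fov': 44.50019887081403, 'cx': 321.55424779871964, 'cy': 201.1430040342797, 'cam_to_world': array([[-0.0222,  0.7304, -0.6826,  1.4203],
       [ 0.9997,  0.0259, -0.0049, -0.0175],
       [ 0.0141, -0.6825, -0.7308,  1.0006],
       [ 0.    ,  0.    ,  0.    ,  1.    ]])}
top {'vertical_fov': 52.560942529523935, 'cx': 322.4482176525687, 'cy': 202.1582035683954, 'cam_to_world': array([[ 0.0251, -0.9883,  0.1506,  0.3977],
       [-0.9996, -0.0267, -0.0085, -0.0251],
       [ 0.0124, -0.1503, -0.9886,  0.9995],
       [ 0.    ,  0.    ,  0.    ,  1.    ]])}
{'time_s': 0.1, 'q': array([ 0.9527,  0.1815,  1.6079, -0.    ,  1.3538, -0.2063]), 'dq': array([-0.0015, -0.0004, -0.0026,  0.0005,  0.0005,  0.0013]), 'joint_efforts': array([ -0.0003, -44.588 , -35.2236,  -0.0003,   0.0042,  -0.    ]), 'eef_pos': array([0.2299, 0.5266, 0.3031]), 'eef_rot': array([-0.0003,  0.2045,  0.9789, -0.0007]), 'wrist_force': array([-0.9064, -0.4476,  0.1878]), 'torque': array([-0.0283, -0.009 , -0.0219]), 'grasp_force': 0.0, 'opening': 0.9993681143921864}
```

View pics/scene0.png

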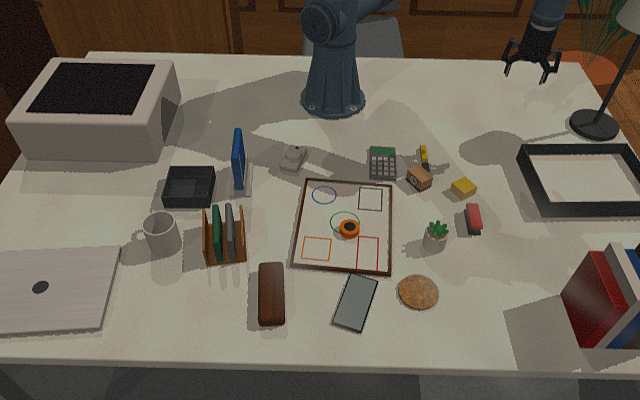

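View pics/top0.png

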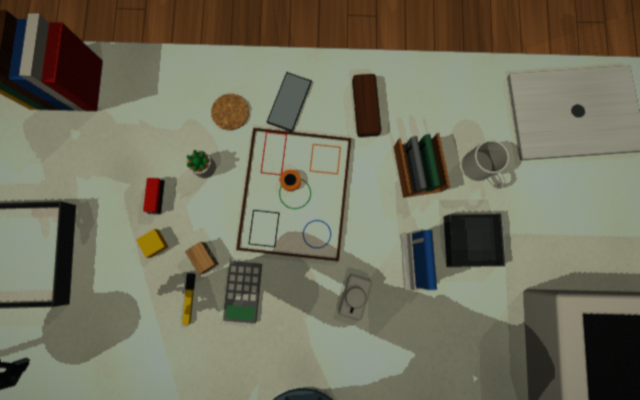

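The scene view shows the tray at (345,225) with the tape on it at (349,229). The pot (436,237), stapler (474,218), notes (463,187) and clock (419,178) are present, and the paperweight is absent. The top view agrees: rack (420,165), stand (420,260), box (473,240).

```bash
cat > h.py <<'E'
from bench import ctrl
import cv2, numpy as np
from scipy.spatial.transform import Rotation as R
np.set_printoptions(precision=4,suppress=True)
def shot(n,k=3):
    return np.mean([ctrl.camera(n).astype(float) for _ in range(k)],0).astype(np.uint8)
def cam(n):
    p=ctrl.camera_params(n); return 200/np.tan(np.radians(p["vertical_fov"]/2)),p["cx"],p["cy"],np.array(p["cam_to_world"])
def pix2w(n,uv,z):
    f,cx,cy,T=cam(n); uv=np.atleast_2d(np.asarray(uv,float))
    d=np.c_[(uv[:,0]-cx)/f,(uv[:,1]-cy)/f,np.ones(len(uv))]@T[:3,:3].T
    return T[:3,3]+d*((z-T[2,3])/d[:,2])[:,None]
def w2pix(n,P):
    f,cx,cy,T=cam(n); c=(np.atleast_2d(P)-T[:3,3])@T[:3,:3]
    return np.c_[cx+f*c[:,0]/c[:,2],cy+f*c[:,1]/c[:,2]]
def hsv(im): return cv2.cvtColor(im,cv2.COLOR_RGB2HSV)
def blobs(mask,amin=15):
    cs,_=cv2.findContours(mask.astype(np.uint8),cv2.RETR_EXTERNAL,cv2.CHAIN_APPROX_NONE)
    return [c[:,0,:] for c in cs if cv2.contourArea(c)>amin]
def rect(n,c,z):
    P=pix2w(n,c,z)[:,:2]; (x,y),(w,h),a=cv2.minAreaRect((P*1000).astype(np.float32)); 
    if w<h: w,h,a=h,w,a+90
    return np.array([x,y,w,h,(a+90)%180-90]).round(1)   # long side angle in world, mm
E
python3 - <<'E'
from h import *
for n in ("top","scene"):
    im=shot(n,4); np.save(f"{n}.npy",im); H=hsv(im); h,s,v=[H[...,i].astype(int) for i in range(3)]
    col={"red":((h<6)|(h>172))&(s>130)&(v>60),"orange":(h>=6)&(h<17)&(s>120)&(v>110),"yellow":(h>=19)&(h<32)&(s>130)&(v>80),
     "green":(h>45)&(h<90)&(s>90),"blue":(h>95)&(h<125)&(s>110)&(v>50),"dark":v<50}
    for k,m in col.items():
        for c in blobs(m):
            r=rect(n,c,0.0085); 
            if 200<r[0]<800 and abs(r[1])<420: print(n,k,"px",c.mean(0).round(0),"w",r,"area",cv2.contourArea(c))
E
python3 - <<'E'
import cv2,numpy as np
im=np.load('top.npy')[...,::-1]
cv2.imwrite('pics/c1.png',cv2.resize(im[110:310,130:400],None,fx=2.9,fy=2.9,interpolation=cv2.INTER_CUBIC))
E
```

```text
top red px [151. 195.] w [555.6 390.3  86.   31.8  -1.7] area 399.5
top orange px [200. 257.] w [405.9 259.9  60.9  40.5  33.4] area 299.0
top orange px [288. 177.] w [605.6  53.9  61.4  53.   64.6] area 332.5
top orange px [230. 108.] w [779.7 209.7  89.4  81.3 -78.4] area 623.5
top yellow px [187. 307.] w [287.7 281.7  76.8  17.3  -1.3] area 206.5
top yellow px [150. 243.] w [437.9 381.9  52.8  52.7  33.3] area 437.5
top green px [240. 312.] w [279.4 155.8  65.5  29.5  86.1] area 314.0
top green px [196. 160.] w [647.4 283.3  51.7  49.9   4.3] area 195.0
top green px [429. 163.] w [ 659.1 -299.7  140.    36.3    7.8] area 590.0
top blue px [429. 259.] w [ 416.4 -295.5  140.2   22.8    4. ] area 473.5
top dark px [229. 301.] w [302.7 182.5  16.9  11.4  83.5] area 16.0
top dark px [190. 281.] w [349.2 278.6  38.3  21.7  -1.5] area 128.5
top dark px [251. 275.] w [360.9 143.3  67.7  62.9  -2.1] area 156.5
top dark px [305. 255.] w [415.4  12.3 174.8  23.9 -87. ] area 44.0
top dark px [210. 254.] w [415.5 234.7  56.4   6.1  34.3] area 28.0
top dark px [420. 265.] w [ 401.1 -272.5  106.
[... 1287 characters left out ...]
610.7 -295.1  190.9   22.1   10.7] area 353.0
scene green px [382. 150.] w [273.4 157.3  61.9  27.5  86.4] area 95.0
scene blue px [238. 160.] w [ 309.6 -283.5  259.9   39.     7.4] area 434.0
scene dark px [356. 272.] w [729.1  63.7 169.4  12.   86.2] area 74.0
scene dark px [349. 226.] w [581.   50.8  26.2  25.5 -56. ] area 55.5
scene dark px [471. 229.] w [571.4 378.8  52.1  31.8   1.9] area 60.0
scene dark px [206. 236.] w [ 624.6 -321.4  155.7    5.2   10.5] area 65.0
scene dark px [219. 237.] w [ 618.3 -292.4  180.5   22.8    9.2] area 175.5
scene dark px [189. 187.] w [ 446.6 -402.7  164.4  139.7    2.1] area 1923.5
scene dark px [426. 166.] w [343.  282.3  34.9  17.3   2.2] area 27.5
```

View pics/c1.png

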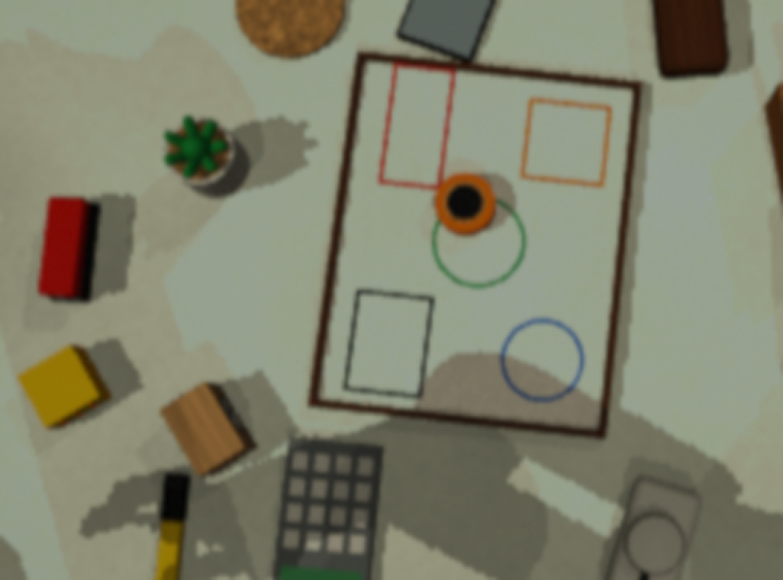

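The enlarged top view shows the outlines clearly: red (418,126), orange (566,142), green (479,242), black (389,343), blue (542,360). The tape at (465,203) overlaps the green circle. I'll fit the tray frame and the objects from this.

```bash
python3 - <<'E'
from h import *
P=lambda a,z=.0085:pix2w("top",np.array(a)/2.9+[130,110]-0.33,z)[:,:2]*1000
tr=P([(359,53),(640,84),(604,437),(311,404)],.013)
red=P([(397,65),(455,70),(440,187),(381,183)]);ora=P([(530,99),(610,106),(602,186),(523,178)]);bl=P([(358,290),(433,298),(421,397),(345,389)])
gr=P([(479,242)]);bu=P([(542,360)])
ang=lambda q:[np.degrees(np.arctan2(*(q[0]-q[3])[::-1])).round(1),np.degrees(np.arctan2(*(q[1]-q[2])[::-1])).round(1),np.linalg.norm(q[0]-q[3]).round(1),np.linalg.norm(q[0]-q[1]).round(1)]
for k,q in zip(("tray","red","or","bl"),(tr,red,ora,bl)): print(k,q.mean(0),ang(q))
print("gr",gr,"bu",bu)
A=np.array([[95,65],[95,-65],[-95,65],[0,0],[-95,-65]]);B=np.array([red.mean(0),ora.mean(0),bl.mean(0),gr[0],bu[0]])
a,b=A-A.mean(0),B-B.mean(0);th=np.arctan2((a[:,0]*b[:,1]-a[:,1]*b[:,0]).sum(),(a*b).sum());Rm=np.array([[np.cos(th),-np.sin(th)],[np.sin(th),np.cos(th)]])
t=B.mean(0)-Rm@A.mean(0);F=A@Rm.T+t;print("fit deg",np.degrees(th),"\n",F,"\nres\n",B-F)
print("tape",P([(465,203)],.0285))
print("tape scene",pix2w("scene",[(349,226)],.0285)[0,:2]*1000)
im=np.load("top.npy");H=hsv(im);h,s,v=[H[...,i].astype(int) for i in range(3)]
def big(m,uv):
    return min(blobs(m),key=lambda c:np.linalg.norm(c.mean(0)-uv))
print("stap",rect("top",big(((h<6)|(h>172))&(s>130)&(v>60),(151,195)),.036))
print("notes top",rect("top",big((h>=19)&(h<32)&(s>130)&(v>80),(150,243)),.03))
print("clock",rect("top",big((h>=6)&(h<17)&(s>120)&(v>110),(200,257)),.042))
print("pot",rect("top",big((h>45)&(h<90)&(s>90),(196,160)),.065))
imS=np.load("scene.npy");H=hsv(imS);h,s,v=[H[...,i].astype(int) for i in range(3)]
print("S stap",rect("scene",big(((h<6)|(h>172))&(s>130)&(v>60),(475,216)),.032))
print("S notes",rect("scene",big((h>=19)&(h<32)&(s>130)&(v>80),(464,188)),.018))
print("S pot",rect("scene",big((h>45)&(h<90)&(s>90),(438,228)),.065))
print("S clock",rect("scene",big((h>=6)&(h<17)&(s>120)&(v>110),(420,173)),.042))
cv2.imwrite('pics/c2.png',cv2.resize(im[120:300,380:515,::-1],None,fx=3.3,fy=3.3,interpolation=cv2.INTER_CUBIC))
cv2.imwrite('pics/c3.png',cv2.resize(imS[115:275,155:300,::-1],None,fx=3.7,fy=3.7,interpolation=cv2.INTER_CUBIC))
E
```

```text
tray [570.098   35.3646] [np.float64(-4.6), np.float64(-4.8), np.float64(306.0), np.float64(246.5)]
red [670.4294  91.7614] [np.float64(-4.8), np.float64(-4.8), np.float64(106.3), np.float64(50.9)]
or [659.5723 -37.0142] [np.float64(-3.2), np.float64(-4.5), np.float64(70.8), np.float64(70.1)]
bl [480.8624 108.0613] [np.float64(-4.5), np.float64(-4.5), np.float64(84.2), np.float64(64.1)]
gr [[569.5256  35.5123]] bu [[470.035  -21.1258]]
fit deg -4.8378403267919206 
 [[670.2283  92.1955]
 [659.2647 -37.3414]
 [480.9052 108.2193]
 [570.0849  35.439 ]
 [469.9416 -21.3175]] 
res
 [[ 0.201  -0.4341]
 [ 0.3077  0.3272]
 [-0.0428 -0.158 ]
 [-0.5594  0.0733]
 [ 0.0935  0.1917]]
tape [[599.0668  47.2508]]
tape scene [598.104   49.2992]
stap [551.2 378.8  83.6  30.9  -1.7]
notes top [437.  373.1  51.7  51.6  33.3]
clock [405.6 250.3  58.8  39.2  33.4]
pot [633.2 265.7  48.7  47.    4.3]
S stap [554.3 383.8  88.9  31.7  -6.2]
S notes [435.2 377.7  70.4  64.7 -56.1]
S pot [629.7 269.3  49.5  48.4 -30. ]
S clock [405.7 253.8  60.9  41.4  34.6]
```

View pics/c2.png

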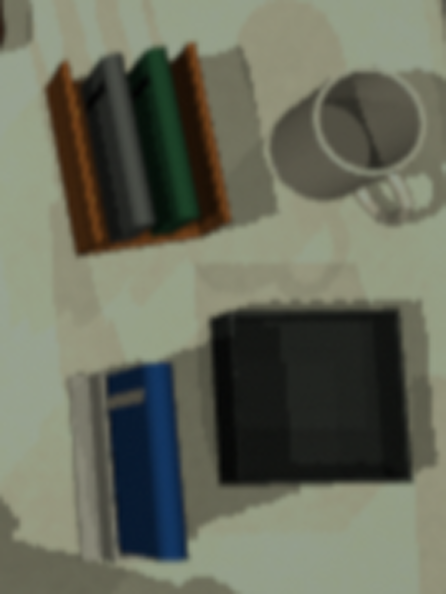

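View pics/c3.png

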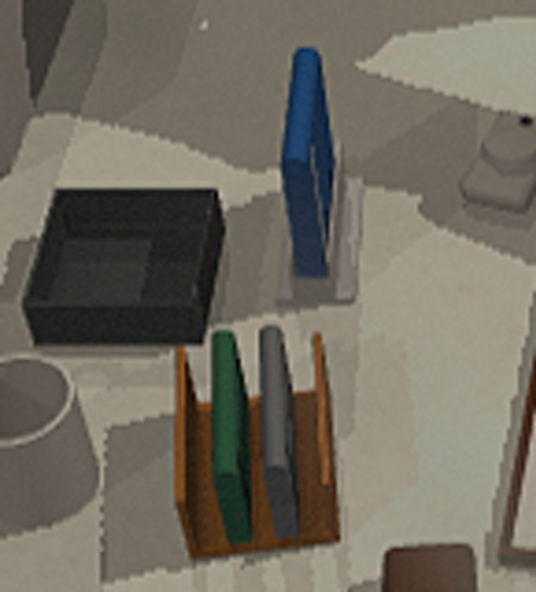

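The crops show the box's rim corners in the top crop at (212,316), (400,308), (411,480) and (220,482). The rack's grey and green folios have a visible gap, and the blue folio stands in its stand with its top ridge at about (168,460). I'll start with the tape.

```bash
cat >> h.py <<'E'
def plan(*wps,pos=None,rot=None):
    """wps: (x,y,z mm of TCP, yaw deg of tool y (closing line)); prints tool shift/turn from the pose now"""
    o=ctrl.get_obs(); p=o["eef_pos"] if pos is None else np.array(pos); q=o["eef_rot"] if rot is None else rot
    R0=R.from_quat(np.r_[q[1:],q[0]])
    y0=R0.as_matrix()[:,1]; a0=np.degrees(np.arctan2(y0[1],y0[0])); pp=p; po=0
    print("now",p.round(4),"yaw",a0.round(1),"t",round(o["time_s"],1),"q",o["q"].round(2),"F",o["wrist_force"].round(1),"op",round(o["opening"],3),"g",round(o["grasp_force"],1))
    for x,y,z,a in wps:
        da=(a-a0+90)%180-90
        t=R.from_euler("z",da,degrees=True)*R.from_matrix(np.c_[[np.sin(np.radians(a0)),-np.cos(np.radians(a0)),0],[np.cos(np.radians(a0)),np.sin(np.radians(a0)),0],[0,0,-1]])
        w=(R0.inv()*t).as_rotvec(); P=np.array([x,y,z])/1000; d=R0.inv().apply(P-p)
        print("d",d.round(4),"w",w.round(3),"rows",round(max(np.linalg.norm(P-pp)/.05,abs(da-po)/8.59),1)); pp=P;po=da
E
python3 - <<'E'
from h import *
print("box",pix2w("top",np.array([(212,316),(400,308),(411,480),(220,482)])/3.3+[380,120]-.33,.045)[:,:2]*1000)
s=pix2w("scene",np.array([(57,190),(220,190),(208,306),(24,304)])/3.7+[155,115]-.33,.045)[:,:2]*1000; print("boxS",s,s.mean(0))
plan((598.6,48.3,200,90),(598.6,48.3,86,90))
E
```

```text
box [[ 518.9907 -323.1608]
 [ 528.4503 -459.7624]
 [ 405.521  -462.5098]
 [ 400.7092 -326.4638]]
boxS [[ 406.0018 -458.342 ]
 [ 401.326  -333.4526]
 [ 524.2875 -320.9561]
 [ 527.0258 -453.9475]] [ 464.6603 -391.6746]
now [0.2302 0.5269 0.3038] yaw 66.4 t 0.5 q [ 0.95  0.18  1.61 -0.    1.35 -0.21] F [-0.1 -1.  -0.4] op 1.002 g 0.0Traceback (most recent call last):
  File "<stdin>", line 4, in <module>
  File "h.py", line 32, in plan
    t=R.from_euler("z",da,degrees=True)*R.from_matrix(np.c_[[np.sin(np.radians(a0)),-np.cos(np.radians(a0)),0],[np.cos(np.radians(a0)),np.sin(np.radians(a0)),0],[0,0,-1]])
                                        ~~~~~~~~~~~~~^^^^^^^^^^^^^^^^^^^^^^^^^^^^^^^^^^^^^^^^^^^^^^^^^^^^^^^^^^^^^^^^^^^^^^^^^^^^^^^^^^^^^^^^^^^^^^^^^^^^^^^^^^^^^^^^^^^^^^
  File "scipy/spatial/transform/_rotation.pyx", line 1143, in scipy.spatial.transform._rotation.Rotation.from_matrix
ValueError: Non-positive determinant (left-handed or null coordinate frame) in rotation matrix 0: [[ 0.9164  0.4003  0.    ]
 [-0.4003  0.9164  0.    ]
 [ 0.      0.     -1.    ]].
```

```bash
sed -i 's/\[np.sin(np.radians(a0)),-np.cos/[-np.sin(np.radians(a0)),np.cos/' h.py; python3 -c "
from h import *
plan((598.6,48.3,200,90),(598.6,48.3,86,90))"
```

```text
now [0.2302 0.5269 0.3038] yaw 66.4 t 0.5 q [ 0.95  0.18  1.61 -0.    1.35 -0.21] F [-0.1 -1.  -0.4] op 1.002 g 0.0
d [-0.5292 -0.2911  0.1039] w [-0.    -0.    -0.412] rows 12.3
d [-0.5292 -0.2911  0.2179] w [-0.    -0.    -0.412] rows 2.3
```

Emit:
carry_out(steps=[-0.529,-0.291,0.104,0,0,-0.412,1,-0.529,-0.291,0.104,0,0,-0.412,1,-0.529,-0.291,0.104,0,0,-0.412,1,-0.529,-0.291,0.104,0,0,-0.412,1,-0.529,-0.291,0.104,0,0,-0.412,1,-0.529,-0.291,0.104,0,0,-0.412,1,-0.529,-0.291,0.104,0,0,-0.412,1,-0.529,-0.291,0.104,0,0,-0.412,1,-0.529,-0.291,0.104,0,0,-0.412,1,-0.529,-0.291,0.104,0,0,-0.412,1,-0.529,-0.291,0.104,0,0,-0.412,1,-0.529,-0.291,0.104,0,0,-0.412,1,-0.529,-0.291,0.104,0,0,-0.412,1,-0.529,-0.291,0.104,0,0,-0.412,1])

```text
time_s: 1.9
eef_pos: [0.5997, 0.0457, 0.1992]
eef_rot: [-0.0, 0.002, 1.0, -0.0]
wrist_force: [-0.7, -0.4, -0.1]
opening: 0.999
grasp_force: 0.0
```

```bash
python3 -c "
from h import *
plan((598.6,48.3,86,90),(598.6,48.3,220,90),(464,-392,220,87),(464,-392,105,87),pos=(.5986,.0483,.2))
for n in ('top','scene'):
    im=shot(n,1); u,v=w2pix(n,[.5986,.0483,.06])[0].astype(int); cv2.imwrite(f'pics/a_{n}.png',cv2.resize(im[v-60:v+60,u-70:u+70,::-1],None,fx=4,fy=4))
cv2.imwrite('pics/a.png',np.hstack([cv2.imread('pics/a_top.png')[:,:400],cv2.imread('pics/a_scene.png')[:,80:480]]))"
```

```text
now [0.5986 0.0483 0.2   ] yaw 89.8 t 1.9 q [-0.12  0.35  1.62 -0.    1.17 -1.69] F [-0.7 -0.4 -0.1] op 0.999 g 0.0
d [-0.     0.     0.114] w [-0.    -0.    -0.004] rows 2.3
d [ 0.   -0.   -0.02] w [-0.    -0.    -0.004] rows 2.7
d [ 0.133  -0.4408 -0.0198] w [-0.    -0.     0.049] rows 9.2
d [ 0.133  -0.4408  0.0952] w [-0.    -0.     0.049] rows 2.3
```

View pics/a.png

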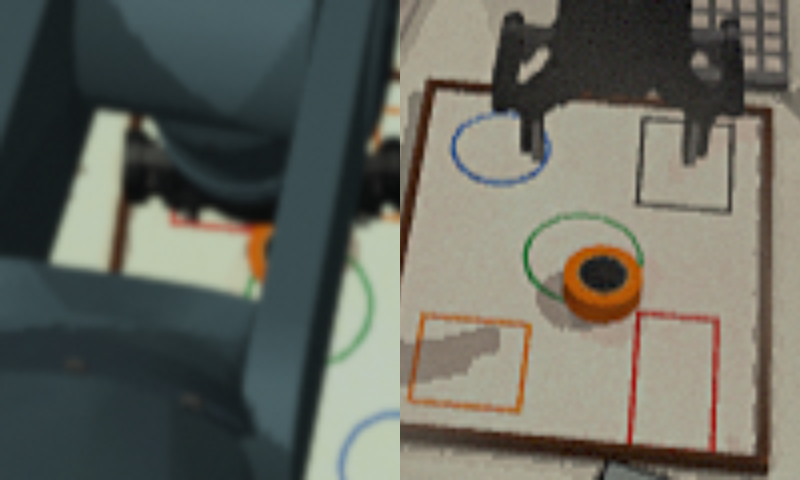

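In the scene half, the gripper is over the tape (600,285) with its fingers astride it. In the top half, the arm hides most of it. Descending and closing.

Emit:
carry_out(steps=[0,0,0.05,0,0,-0.004,1,0,0,0.1,0,0,-0.004,1,0,0,0.114,0,0,-0.004,1,0,0,0.114,0,0,-0.004,1,0,0,0.114,0,0,-0.004,0,0,0,0.114,0,0,-0.004,0,0,0,0.114,0,0,-0.004,0,0,0,0.114,0,0,-0.004,0,0,0,0.114,0,0,-0.004,0,0,0,0.114,0,0,-0.004,0])

```text
time_s: 3.0
eef_pos: [0.6006, 0.0486, 0.0895]
eef_rot: [0.003, -0.002, 1.0, -0.0]
wrist_force: [-1.4, 0.6, 8.3]
opening: 0.576
grasp_force: 60.7
```

Emit:
carry_out(steps=[0,0,-0.05,0,0,0,0,0,0,-0.1,0,0,0,0,0,0,-0.135,0,0,0,0,0.015,-0.049,-0.135,0,0,0.01,0,0.03,-0.098,-0.135,0,0,0.02,0,0.045,-0.147,-0.135,0,0,0.03,0,0.06,-0.196,-0.135,0,0,0.04,0,0.075,-0.245,-0.135,0,0,0.05,0,0.09,-0.294,-0.135,0,0,0.05,0,0.105,-0.343,-0.135,0,0,0.05,0,0.12,-0.392,-0.135,0,0,0.05,0,0.133,-0.441,-0.135,0,0,0.05,0,0.133,-0.441,-0.135,0,0,0.05,0,0.133,-0.441,-0.135,0,0,0.05,0,0.133,-0.441,-0.085,0,0,0.05,0,0.133,-0.441,-0.035,0,0,0.05,0,0.133,-0.441,-0.015,0,0,0.05,0,0.133,-0.441,-0.015,0,0,0.05,0])

```text
time_s: 4.8
eef_pos: [0.4664, -0.389, 0.0975]
eef_rot: [-0.002, 0.022, 1.0, 0.003]
wrist_force: [-0.0, 0.2, -0.6]
opening: 0.579
grasp_force: 62.4
```

```bash
python3 - <<'E'
from h import *
plan((464,-392,105,87),(464,-392,260,87))
im=shot("scene",2); cv2.imwrite('pics/b.png',cv2.resize(im[115:275,140:300,::-1],None,fx=3.7,fy=3.7,interpolation=cv2.INTER_CUBIC))
E
```

```text
now [ 0.4664 -0.389   0.0975] yaw 87.5 t 4.8 q [-0.89  0.51  1.64  0.    1.   -2.42] F [-0.   0.2 -0.6] op 0.579 g 62.4
d [ 0.0023 -0.0031 -0.0075] w [ 0.006 -0.005  0.008] rows 0.2
d [ 0.003  -0.0021 -0.1625] w [ 0.006 -0.005  0.008] rows 3.1
```

View pics/b.png

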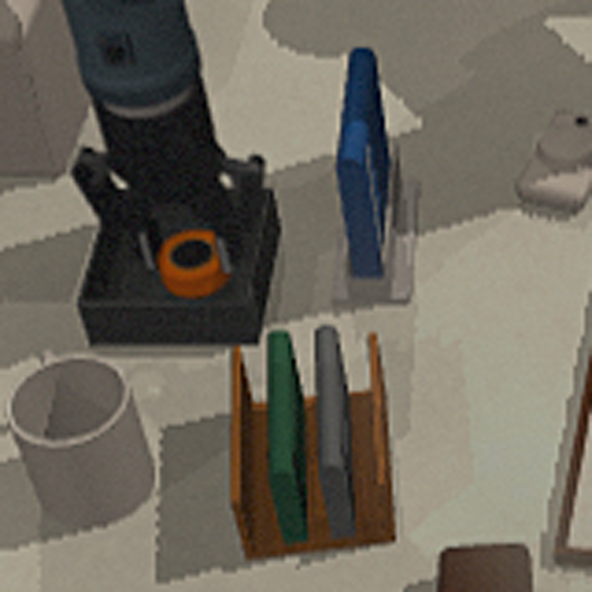

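The tape hangs inside the steel box at (192,262), between its walls. I'll release it, lift, then measure the folio and rack.

Emit:
carry_out(steps=[0,0,0,0,0,0,0.85,0,0,0,0,0,0,0.85,0,0,0,0,0,0,0.85,0,0,0,0,0,0,0.85,0,0,-0.05,0,0,0,0.85,0,0,-0.1,0,0,0,0.85,0,0,-0.15,0,0,0,0.85,0,0,-0.195,0,0,0,0.85,0,0,-0.195,0,0,0,0.85])

```text
time_s: 5.8
eef_pos: [0.4694, -0.3956, 0.3049]
eef_rot: [0.005, 0.023, 1.0, -0.006]
wrist_force: [0.9, -1.0, 0.7]
opening: 0.85
grasp_force: 0.0
```

```bash
python3 - <<'E'
from h import *
plan()
im=np.load("top.npy");H=hsv(im);h,s,v=[H[...,i].astype(int) for i in range(3)]
imS=np.load("scene.npy");HS=hsv(imS);hs,ss,vs=[HS[...,i].astype(int) for i in range(3)]
near=lambda bl,uv:min(bl,key=lambda c:np.linalg.norm(c.mean(0)-uv))
def edge(c,side,r0,r1):   # per row outermost column, line fit, ends at rows r0 r1
    rows=[r for r in np.unique(c[:,1]) if r0<=r<=r1]
    cols=[(c[c[:,1]==r,0].max()+.5 if side>0 else c[c[:,1]==r,0].min()-.5) for r in rows]
    k=np.polyfit(rows,cols,1); return k,np.std(np.polyval(k,rows)-cols)
def line(n,k,r0,r1,z):
    P=pix2w(n,[(np.polyval(k,r0),r0),(np.polyval(k,r1),r1)],z)[:,:2]*1000; d=P[0]-P[1]; return P.round(1),np.degrees(np.arctan2(d[1],d[0])).round(2)
b=near(blobs((h>95)&(h<125)&(s>110)&(v>50)),(429,259)); g=near(blobs((h>45)&(h<90)&(s>90)),(429,163))
bS=near(blobs((hs>95)&(hs<125)&(ss>110)&(vs>50)),(238,160)); gS=near(blobs((hs>45)&(hs<90)&(ss>90)),(217,233))
for nm,n,c,side,z in (("blue","top",b,1,.139),("green","top",g,1,.078),("greenL","top",g,-1,.078),("blueS","scene",bS,-1,.139),("greenS","scene",gS,-1,.078)):
    r0,r1=c[:,1].min(),c[:,1].max()
    if n=="scene": r1=r0+(25 if nm=="blueS" else 28)
    k,sd=edge(c,side,r0+3,r1-3); print(nm,"rows",r0,r1,line(n,k,r0-.5,r1+.5,z),"sd",sd.round(2))
a=np.hstack([cv2.resize(im[128:202,388:458,::-1],None,fx=5.7,fy=5.7,interpolation=cv2.INTER_CUBIC)[:420],cv2.resize(imS[196:270,198:264,::-1],None,fx=5.7,fy=5.7,interpolation=cv2.INTER_CUBIC)[:420]]); print(a.shape,70*5.7)
cv2.imwrite("pics/r.png",a)
E
```

```text
now [ 0.4694 -0.3956  0.3049] yaw 87.4 t 5.8 q [-0.89  0.26  1.51  0.    1.36 -2.42] F [ 0.9 -1.   0.7] op 0.85 g 0.0
blue rows 230 288 (array([[ 476.1, -265.4],
       [ 352.8, -274.1]]), np.float64(4.04)) sd 0.28
green rows 135 189 (array([[ 707.1, -283.8],
       [ 575.2, -306.8]]), np.float64(9.92)) sd 0.52
greenL rows 135 189 (array([[ 706.3, -256.2],
       [ 574.4, -275.3]]), np.float64(8.23)) sd 0.9
blueS rows 128 153 (array([[ 342.4, -272.9],
       [ 451.6, -265.2]]), np.float64(-175.96)) sd 0.31
greenS rows 205 233 (array([[ 580. , -302. ],
       [ 675. , -285.4]]), np.float64(-170.09)) sd 0.0
(420, 775, 3) 399.0
```

View pics/r.png

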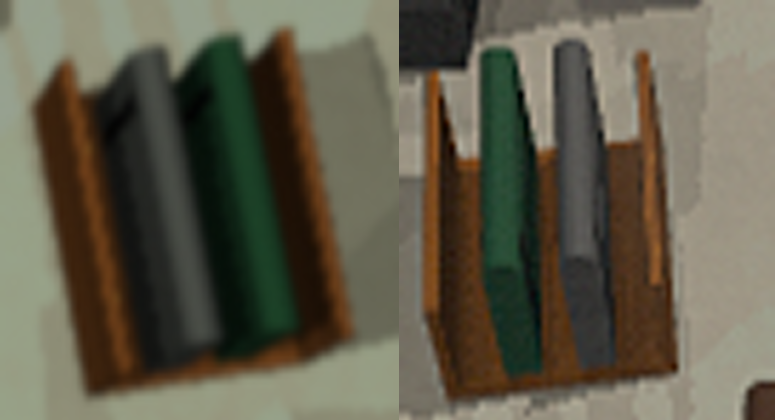

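Left half (top view): grey right edge (165,50)–(219,335), green right edge (243,45)–(298,330). Right half (scene): green ridge ends at (497,47) and (500,265), grey ridge ends at (570,40) and (578,258), rack front base edge (450,397)–(677,372).

```bash
python3 - <<'E'
from h import *
T=lambda a,z:(pix2w("top",np.array(a)/5.7+[388,128]-.4,z)[:,:2]*1000).round(1)
S=lambda a,z:(pix2w("scene",(np.array(a)-[399,0])/5.7+[198,196]-.4,z)[:,:2]*1000).round(1)
print("gray R edge",T([(165,50),(219,335)],.078),"green R",T([(243,45),(298,330)],.078))
print("far ends top",T([(152,44),(228,36)],.083))
print("near ends, base z.014",T([(160,366),(235,358)],.014))
print("S ridge far",S([(497,47),(570,40)],.083),"near",S([(500,265),(578,258)],.083))
print("S left edge green",S([(482,60),(484,255)],.078),"gray",S([(556,55),(561,250)],.078))
print("S base front",S([(450,397),(677,372)],0),"T base front",T([(90,393),(352,335)],0))
u=np.array([np.cos(np.radians(4)),np.sin(np.radians(4))])
plan((413.8,-259.3,300,94),(413.8,-259.3,181,94))
E
```

```text
gray R edge [[ 701.6 -251.7]
 [ 581.7 -272.5]] green R [[ 704.7 -284.2]
 [ 584.6 -304.9]]
far ends top [[ 702.3 -245.1]
 [ 706.7 -276.6]]
near ends, base z.014 [[ 580.  -263.8]
 [ 584.5 -296.6]]
S ridge far [[ 582.1 -295. ]
 [ 576.7 -263.2]] near [[ 705.  -272.7]
 [ 700.2 -240.9]]
S left edge green [[ 585.7 -301.8]
 [ 696.  -281.7]] gray [[ 581.5 -269.4]
 [ 692.2 -249.9]]
S base front [[ 713.6 -305.1]
 [ 697.1 -208.1]] T base front [[ 569.7 -236.2]
 [ 598.9 -352.5]]
now [ 0.4694 -0.3956  0.3049] yaw 87.4 t 5.8 q [-0.89  0.26  1.51  0.    1.36 -2.42] F [ 0.9 -1.   0.7] op 0.85 g 0.0
d [0.0618 0.1336 0.0029] w [-0.011  0.009 -0.116] rows 2.9
d [0.063  0.1349 0.1219] w [-0.011  0.009 -0.116] rows 2.4
```

Emit:
carry_out(steps=[0.031,0.067,0.002,-0.005,0.004,-0.06,0.85,0.062,0.134,0.003,-0.011,0.009,-0.116,0.85,0.062,0.134,0.003,-0.011,0.009,-0.116,0.85,0.062,0.134,0.003,-0.011,0.009,-0.116,0.85,0.063,0.135,0.035,-0.011,0.009,-0.116,0.85,0.063,0.135,0.07,-0.011,0.009,-0.116,0.85,0.063,0.135,0.1,-0.011,0.009,-0.116,0.85,0.063,0.135,0.122,-0.011,0.009,-0.116,0.85,0.063,0.135,0.122,-0.011,0.009,-0.116,0.85,0.063,0.135,0.122,-0.011,0.009,-0.116,0.85])

```text
time_s: 6.8
eef_pos: [0.4107, -0.2557, 0.1741]
eef_rot: [-0.005, -0.035, 0.999, 0.006]
wrist_force: [-0.3, -0.8, 1.0]
opening: 0.847
grasp_force: 0.0
```

```bash
python3 - <<'E'
from h import *
plan((413.8,-259.3,181,94))
im=shot("scene",2); cv2.imwrite('pics/f.png',cv2.resize(im[100:200,190:300,::-1],None,fx=5,fy=5,interpolation=cv2.INTER_CUBIC))
E
```

```text
now [ 0.4107 -0.2557  0.1741] yaw 94.0 t 6.8 q [-0.8   0.15  1.93  0.    1.07 -2.44] F [-0.3 -0.8  1. ] op 0.847 g 0.0
d [-0.0028 -0.0037 -0.007 ] w [ 0.012 -0.009  0.   ] rows 0.2
```

View pics/f.png

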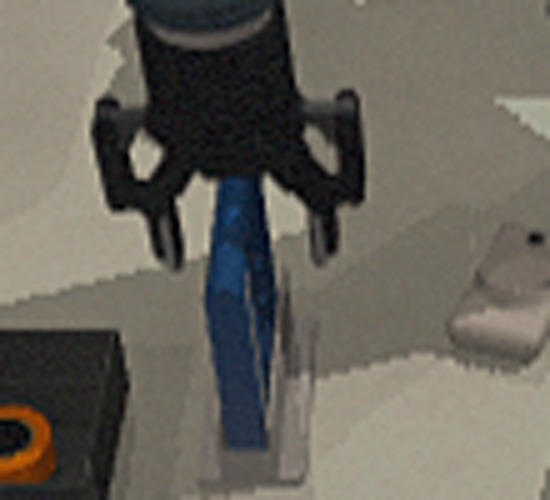

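The blue folio sits between the fingers, left finger at (168,255) and right at (322,250), with its ridge about centred at (240,200). I'll let the arm settle to see how measured and commanded poses differ.

Emit:
carry_out(steps=[0,0,0,0,0,0,0.85,0,0,0,0,0,0,0.85,0,0,0,0,0,0,0.85,0,0,0,0,0,0,0.85])

```text
time_s: 7.3
eef_pos: [0.4107, -0.2554, 0.1742]
eef_rot: [-0.004, -0.035, 0.999, 0.005]
wrist_force: [0.8, -0.3, 0.1]
opening: 0.848
grasp_force: 0.0
```

Emit:
carry_out(steps=[-0.003,-0.004,-0.007,0.012,-0.009,0,0.85,-0.003,-0.004,-0.007,0.012,-0.009,0,0.85,-0.003,-0.004,-0.007,0.012,-0.009,0,0,-0.003,-0.004,-0.007,0.012,-0.009,0,0,-0.003,-0.004,-0.007,0.012,-0.009,0,0,-0.003,-0.004,-0.007,0.012,-0.009,0,0,-0.003,-0.004,-0.007,0.012,-0.009,0,0,-0.003,-0.004,-0.007,0.012,-0.009,0,0,-0.003,-0.004,-0.007,0.012,-0.009,0,0,-0.003,-0.004,-0.007,0.012,-0.009,0,0,-0.003,-0.004,-0.007,0.012,-0.009,0,0])

```text
time_s: 8.4
eef_pos: [0.4139, -0.2592, 0.1808]
eef_rot: [0.0, -0.035, 0.999, -0.0]
wrist_force: [0.4, -0.4, 0.1]
opening: 0.224
grasp_force: 59.0
```

```bash
python3 - <<'E'
from h import *
o=ctrl.get_obs();p=o["eef_pos"]*1000
# rack centre est (642.3,-269.1) yaw 10 ; folio centre vs tool: offset along folio axis
off=(413.8-p[0])*np.cos(np.radians(4)); print("off",off, o["torque"])
x,y=642.3-off*np.cos(np.radians(10)),-269.1-off*np.sin(np.radians(10))
plan((p[0],p[1],290,94),(x,y,290,100),(x,y,181,100)); print(x,y)
E
```

```text
off -0.11105721336294844 [-0.2713 -0.0433  0.0585]
now [ 0.4139 -0.2592  0.1808] yaw 94.0 t 8.4 q [-0.8   0.14  1.93  0.    1.07 -2.44] F [ 0.4 -0.4  0.1] op 0.224 g 59.0
d [-0.0001 -0.0001 -0.1092] w [-0.001  0.001  0.   ] rows 2.2
d [-0.2273 -0.026  -0.109 ] w [-0.001  0.001 -0.104] rows 4.6
d [-0.2272 -0.0259  0.    ] w [-0.001  0.001 -0.104] rows 2.2
642.4093700047478 -269.0807151172828
```

Emit:
carry_out(steps=[0,0,-0.04,0,0,0,0,0,0,-0.08,0,0,0,0,0,0,-0.11,0,0,0,0,0,0,-0.11,0,0,0,0,-0.04,-0.005,-0.11,0,0,-0.02,0,-0.08,-0.01,-0.11,0,0,-0.04,0,-0.12,-0.014,-0.11,0,0,-0.06,0,-0.16,-0.018,-0.11,0,0,-0.08,0,-0.2,-0.023,-0.11,0,0,-0.1,0,-0.227,-0.026,-0.11,0,0,-0.104,0,-0.227,-0.026,-0.11,0,0,-0.104,0,-0.227,-0.026,-0.11,0,0,-0.104,0,-0.227,-0.026,-0.09,0,0,-0.104,0,-0.227,-0.026,-0.09,0,0,-0.104,0,-0.227,-0.026,-0.09,0,0,-0.104,0])

```text
time_s: 9.9
eef_pos: [0.6408, -0.2689, 0.2701]
eef_rot: [-0.001, -0.087, 0.996, 0.001]
wrist_force: [-0.3, 0.2, -2.1]
opening: 0.222
grasp_force: 60.2
```

```bash
python3 - <<'E'
from h import *
plan((642.4,-269.1,181,100))
a=shot("top",2);b=shot("scene",2)
A=cv2.resize(a[90:220,375:465,::-1],None,fx=4.4,fy=4.4,interpolation=cv2.INTER_CUBIC);B=cv2.resize(b[150:280,195:285,::-1],None,fx=4.4,fy=4.4,interpolation=cv2.INTER_CUBIC)
cv2.imwrite('pics/g.png',np.hstack([A,B])); print(A.shape)
E
```

```text
now [ 0.6408 -0.2689  0.2701] yaw 99.9 t 9.9 q [-0.57  0.47  1.3  -0.    1.37 -2.31] F [-0.3  0.2 -2.1] op 0.222 g 60.2
d [-0.0017 -0.0006  0.0891] w [ 0.001 -0.001 -0.001] rows 1.8
(572, 396, 3)
```

View pics/g.png

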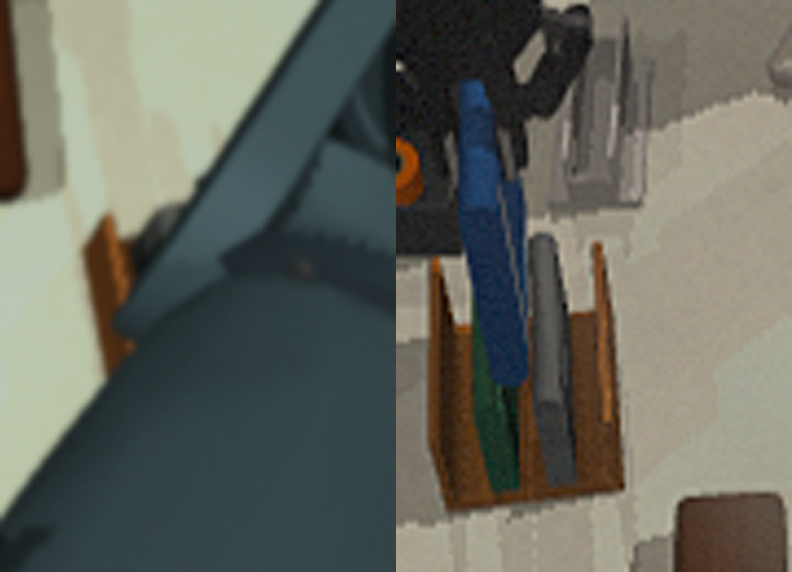

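The scene half shows the blue folio above the rack with its lower near end at (511,382), and the grey near-end top at (548,395). The top half is hidden by the arm. I'll check the scene-camera bias against the robot pose.

```bash
python3 - <<'E'
from h import *
S=lambda a,z:(pix2w("scene",(np.array(a)-[396,0])/4.4+[195,150]-.4,z)[:,:2]*1000).round(1)
zb=.095
print("blue near bottom L,R,c",S([(496,384),(526,381),(511,384)],zb+.004), "pred",702.4,-258.2)
print("blue near top ridge",S([(481,148)],.234),"far",S([(472,82)],.234),"pred far",579.2,-279.6)
print("gray near ridge",S([(549,393)],.08),"gray face bottom",S([(566,483)],.008),"green face bottom",S([(506,491)],.008))
b=shot("scene",2);H=hsv(b);h,s,v=[H[...,i].astype(int) for i in range(3)]
c=min(blobs((h>95)&(h<125)&(s>110)&(v>50)),key=lambda c:np.linalg.norm(c.mean(0)-(308-90,210)))
c=max(blobs((h>95)&(h<125)&(s>110)&(v>50)&(np.indices(h.shape)[1]>195)&(np.indices(h.shape)[1]<285)),key=len)
print(c.min(0),c.max(0), c[c[:,1]>c[:,1].max()-1].mean(0), "pred pix bottom",w2pix("scene",[(.7024,-.2582,.096)]), "pred top far", w2pix("scene",[(.5792,-.2796,.235)]))
E
```

```text
blue near bottom L,R,c [[ 701.8 -266.2]
 [ 699.2 -250.5]
 [ 701.5 -258.2]] pred 702.4 -258.2
blue near top ridge [[ 658.4 -261.9]] far [[ 610.4 -274.8]] pred far 579.2 -279.6
gray near ridge [[ 691.9 -241.6]] gray face bottom [[ 699.4 -239.8]] green face bottom [[ 706.  -272.7]]
[209 168] [224 237] [220.5 237. ] pred pix bottom [[220.8398 237.9691]] pred top far [[212.1065 158.6671]]
```

Emit:
carry_out(steps=[0,0.001,0.01,0,0,-0.002,0,0,0.001,0.018,0,0,-0.002,0,0,0.001,0.026,0,0,-0.002,0,0,0.001,0.034,0,0,-0.002,0,0,0.001,0.042,0,0,-0.002,0,0,0.001,0.05,0,0,-0.002,0,0,0.001,0.058,0,0,-0.002,0,0,0.001,0.066,0,0,-0.002,0,0,0.001,0.066,0,0,-0.002,0,0,0.001,0.066,0,0,-0.002,0])

```text
time_s: 11.2
eef_pos: [0.6418, -0.268, 0.2045]
eef_rot: [0.0, -0.088, 0.996, 0.0]
wrist_force: [0.7, 0.2, -2.3]
opening: 0.224
grasp_force: 60.3
```

```bash
python3 - <<'E'
from h import *
plan((641,-267.7,181,100)); print(ctrl.get_obs()["torque"])
b=shot("scene",2); cv2.imwrite('pics/i.png',cv2.resize(b[150:280,195:285,::-1],None,fx=4.4,fy=4.4,interpolation=cv2.INTER_CUBIC))
E
```

```text
now [ 0.6418 -0.268   0.2045] yaw 100.1 t 11.2 q [-0.57  0.53  1.35  0.    1.26 -2.31] F [ 0.7  0.2 -2.3] op 0.224 g 60.3
d [0.0007 0.0005 0.0235] w [0.    0.    0.001] rows 0.5
[ 0.0336  0.0067 -0.0111]
```

Emit:
carry_out(steps=[0.001,0,0.008,0,0,0,0,0.001,0,0.016,0,0,0,0,0.001,0,0.022,0,0,0,0,0.001,0,0.026,0,0,0,0,0.001,0,0.029,0,0,0,0,0.001,0,0.029,0,0,0,0,0.001,0,0.029,0,0,0,0])

```text
time_s: 12.0
eef_pos: [0.6413, -0.2694, 0.1808]
eef_rot: [0.001, -0.088, 0.996, -0.002]
wrist_force: [-12.0, 2.6, 22.8]
opening: 0.224
grasp_force: 64.3
```

```bash
python3 - <<'E'
from h import *
b=shot("scene",2); cv2.imwrite('pics/i.png',cv2.resize(b[140:275,190:295,::-1],None,fx=4.4,fy=4.4,interpolation=cv2.INTER_CUBIC))
E
```

```text
(no output)
```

View pics/i.png

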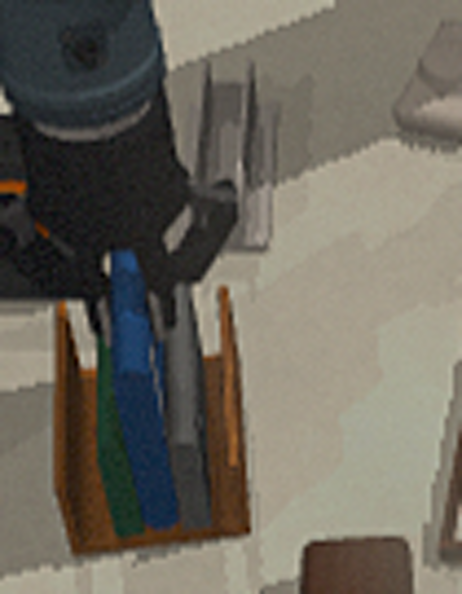

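The blue folio stands in the rack between green (128,533) and grey (197,523), with its near end at (160,525) about level with theirs, and it rests on the floor. Releasing.

Emit:
carry_out(steps=[0,0,-0.006,0,0,0,0,0,0,-0.006,0,0,0,0,0,0,-0.006,0,0,0,0.5,0,0,-0.006,0,0,0,0.5,0,0,-0.006,0,0,0,0.5,0,0,-0.006,0,0,0,0.5,0,0,-0.04,0,0,0,0.5,0,0,-0.08,0,0,0,1,0,0,-0.12,0,0,0,1,0,0,-0.12,0,0,0,1,0,0,-0.12,0,0,0,1,0,0,-0.12,0,0,0,1])

```text
time_s: 13.3
eef_pos: [0.6404, -0.2679, 0.2945]
eef_rot: [-0.001, -0.088, 0.996, 0.0]
wrist_force: [-0.4, 0.5, -0.2]
opening: 1.001
grasp_force: 0.0
```

```bash
cat >> h.py <<'E'
def things():
    for n in ("top","scene"):
        H=hsv(shot(n,2)); h,s,v=[H[...,i].astype(int) for i in range(3)]
        for k,m,z in (("stapler",((h<6)|(h>172))&(s>130)&(v>60),.036),("notes",(h>=19)&(h<32)&(s>130)&(v>80),.03),("clock",(h>=6)&(h<17)&(s>120)&(v>110),.042),("pot",(h>45)&(h<90)&(s>90),.065),("blue",(h>95)&(h<125)&(s>110)&(v>50),.14)):
            for c in blobs(m,60):
                r=rect(n,c,z)
                if 220<r[0]<760 and -400<r[1]<430 and r[2]<150: print(n,k,r,cv2.contourArea(c))
E
python3 -c "
from h import *
plan(); things()"
```

```text
now [ 0.6404 -0.2679  0.2945] yaw 100.1 t 13.3 q [-0.57  0.45  1.28  0.    1.41 -2.31] F [-0.4  0.5 -0.2] op 1.001 g 0.0
top stapler [551.2 377.8  83.6  33.   -1.8] 425.5
top notes [292.2 274.1  79.3  18.3  -1.6] 238.5
top notes [437.1 369.7  57.4  55.4 -56.7] 481.0
top clock [405.1 249.9  58.9  39.6  34.7] 354.0
top pot [285.9 145.6  61.7  27.7  86.7] 311.0
top pot [633.2 265.7  48.7  47.    4.3] 192.0
scene stapler [557.7 379.3  85.9  32.6  -0.6] 240.5
scene notes [446.7 372.6  69.   63.4 -56.9] 250.0
scene notes [306.9 277.2  77.1  17.1  -1.7] 77.5
scene clock [ 489.9 -384.3   49.9   47.7    2.1] 175.0
scene clock [405.6 253.9  60.9  41.1  34.6] 189.5
scene pot [626.6 269.9  49.   47.3 -47.3] 138.5
scene pot [338.9 147.2  58.4  25.9  85.9] 94.0
```

Nothing has been knocked so far, and the folio is released. Next is the pot.

```bash
python3 -c "
from h import *
plan((630,267.7,200,90),(630,267.7,102,90))"
```

```text
now [ 0.6405 -0.268   0.2942] yaw 100.1 t 13.5 q [-0.57  0.45  1.28 -0.    1.41 -2.31] F [ 0.6 -0.9  0.2] op 1.002 g 0.0
d [-0.0837  0.5291  0.0948] w [ 0.001 -0.002  0.176] rows 10.9
d [-0.0839  0.529   0.1928] w [ 0.001 -0.002  0.176] rows 2.0
```

Emit:
carry_out(steps=[-0.084,0.529,0.095,0,0,0.176,1,-0.084,0.529,0.095,0,0,0.176,1,-0.084,0.529,0.095,0,0,0.176,1,-0.084,0.529,0.095,0,0,0.176,1,-0.084,0.529,0.095,0,0,0.176,1,-0.084,0.529,0.095,0,0,0.176,1,-0.084,0.529,0.095,0,0,0.176,1,-0.084,0.529,0.095,0,0,0.176,1,-0.084,0.529,0.095,0,0,0.176,1,-0.084,0.529,0.095,0,0,0.176,1,-0.084,0.529,0.095,0,0,0.176,1,-0.084,0.529,0.095,0,0,0.176,1,-0.084,0.529,0.095,0,0,0.176,1,-0.084,0.529,0.095,0,0,0.176,1,-0.084,0.529,0.095,0,0,0.176,1])

```text
time_s: 15.0
eef_pos: [0.6314, 0.2656, 0.201]
eef_rot: [0.0, 0.001, 1.0, -0.0]
wrist_force: [-0.2, 0.5, -0.4]
opening: 1.001
grasp_force: 0.0
```

```bash
python3 -c "
from h import *
plan((630,267.7,200,90),(630,267.7,102,90)); things()"
```

```text
now [0.6314 0.2656 0.201 ] yaw 89.9 t 15.0 q [ 0.23  0.51  1.39 -0.    1.24 -1.34] F [-0.2  0.5 -0.4] op 1.001 g 0.0
d [0.0014 0.0021 0.0009] w [-0.001  0.001 -0.002] rows 0.1
d [0.0015 0.0022 0.0989] w [-0.001  0.001 -0.002] rows 2.0
top notes [292.2 274.1  79.5  18.9  -1.8] 248.0
top notes [438.5 348.5  35.8  16.5   4.9] 68.5
top clock [404.1 217.3  59.7  39.   34.1] 280.5
top clock [ 467.3 -387.5   48.2   47.3  -88.5] 313.5
top pot [285.4 145.8  61.4  27.3  84.1] 308.5
top pot [631.1 266.8  47.8  46.4  44.4] 197.0
top blue [ 634.9 -260.3  131.7   37.2   10.1] 799.0
scene stapler [558.  382.5  88.7  31.8  -6.6] 236.0
scene notes [306.9 277.6  77.1  17.1  -1.7] 77.5
scene clock [ 488.6 -383.5   54.5   45.8   12.3] 180.5
scene clock [405.  222.1  62.   41.5  34. ] 194.5
scene pot [629.2 269.6  48.4  48.2  60. ] 144.5
scene pot [338.  148.6  61.3  25.8  84.9] 97.0
```

The clock has been knocked to about (404,220). I'll re-measure it before grasping. Now gripping the pot.

Emit:
carry_out(steps=[0.001,0.002,0.05,0,0,0,1,0.001,0.002,0.09,0,0,0,1,0.001,0.002,0.099,0,0,0,1,0.001,0.002,0.099,0,0,0,1,0.001,0.002,0.099,0,0,0,0,0.001,0.002,0.099,0,0,0,0,0.001,0.002,0.099,0,0,0,0,0.001,0.002,0.099,0,0,0,0,0.001,0.002,0.099,0,0,0,0,0.001,0.002,0.099,0,0,0,0])

```text
time_s: 16.2
eef_pos: [0.6322, 0.2696, 0.1053]
eef_rot: [0.003, -0.0, 1.0, 0.0]
wrist_force: [-0.0, -0.6, 5.7]
opening: 0.653
grasp_force: 64.5
```

```bash
python3 -c "
from h import *
z=ctrl.get_obs()['eef_pos'][2]*1000
plan((630,267.7,160,90),(570.1,35.4,160,85.2),(570.1,35.4,z+9,85.2))"
```

```text
now [0.6322 0.2696 0.1053] yaw 90.0 t 16.2 q [ 0.23  0.63  1.42 -0.    1.08 -1.34] F [-0.  -0.6  5.7] op 0.653 g 64.5
d [ 0.0018 -0.0018 -0.0547] w [0.001 0.007 0.   ] rows 1.1
d [ 0.0617 -0.2341 -0.0553] w [0.001 0.006 0.084] rows 4.8
d [ 0.062  -0.2342 -0.0096] w [0.001 0.006 0.084] rows 0.9
```

Emit:
carry_out(steps=[0,0,-0.03,0,0,0,0,0,0,-0.058,0,0,0,0,0.01,-0.039,-0.058,0,0,0.014,0,0.02,-0.078,-0.058,0,0,0.028,0,0.03,-0.117,-0.058,0,0,0.042,0,0.04,-0.156,-0.058,0,0,0.056,0,0.05,-0.195,-0.058,0,0,0.07,0,0.059,-0.232,-0.058,0,0,0.084,0,0.059,-0.232,-0.058,0,0,0.084,0,0.059,-0.232,-0.058,0,0,0.084,0,0.059,-0.232,-0.035,0,0,0.084,0,0.059,-0.232,-0.02,0,0,0.084,0,0.059,-0.232,-0.02,0,0,0.084,0,0.059,-0.232,-0.02,0,0,0.084,0])

```text
time_s: 17.6
eef_pos: [0.5709, 0.038, 0.1215]
eef_rot: [-0.0, 0.041, 0.999, -0.0]
wrist_force: [0.3, -0.5, -0.9]
opening: 0.656
grasp_force: 64.3
```

```bash
python3 - <<'E'
from h import *
plan((571,35.4,114.3,85.2))
b=shot("scene",2)
H=hsv(b);h,s,v=[H[...,i].astype(int) for i in range(3)]
for c in blobs((h>45)&(h<90)&(s>90),40): print(rect("scene",c,.085))
E
```

```text
now [0.5709 0.038  0.1215] yaw 85.3 t 17.6 q [-0.14  0.4   1.73 -0.    1.   -1.63] F [ 0.3 -0.5 -0.9] op 0.656 g 64.3
d [-0.0003 -0.0026  0.0072] w [-0.    -0.     0.001] rows 0.2
[ 675.  -280.4  177.1   17.5   15.7]
[572.2  41.3  49.2  48.9  18.8]
[361.2 144.8  60.   25.5  83.4]
[-458.3 1123.9  448.1   43.   -28.7]
[-560.2 1140.5  235.8   32.9  -35.7]
[-538.3 1018.1  242.4   47.   -23.2]
```

```bash
python3 - <<'E'
from h import *
u,v=w2pix("scene",[.5986,.0483,.06])[0].astype(int)
S=lambda a:(pix2w("scene",(np.array(a)-[320,0])/4+[u-70,v-60]-.375,.0085)[:,:2]*1000).round(1)
print("blue",S([(501,149)]),"top 469.9,-21.3");print("black",S([(643,118),(736,121),(731,212),(637,208)]).mean(0),"480.9,108.2")
print("orange",S([(421,315),(531,322),(522,412),(411,404)]).mean(0),"659.3,-37.3")
print("green",S([(583,258)]),"570.1,35.4")
b=shot("scene",2);H=hsv(b);h,s,v=[H[...,i].astype(int) for i in range(3)]
for c in blobs((h>=6)&(h<17)&(s>100)&(v>100),10)+blobs(((h<6)|(h>172))&(s>100)&(v>60),10):
    r=rect("scene",c,.0085)
    if 400<r[0]<720 and -80<r[1]<140: print(r)
E
```

```text
blue [[469.2 -18.2]] top 469.9,-21.3
black [478.85 111.95] 480.9,108.2
orange [658.025 -33.525] 659.3,-37.3
green [[568.1  38.5]] 570.1,35.4
[657.8 -34.7  73.4  72.6  -4.7]
[668.3 120.6 104.9   3.6  -4.6]
[658.6  73.8 115.1  40.3 -26.9]
```

Emit:
carry_out(steps=[0.001,0,0.004,0,0,0,0,0.001,0,0.007,0,0,0,0,0.001,0,0.007,0,0,0,0,0.001,0,0.007,0,0,0,1,0.001,0,0.007,0,0,0,1,0.001,0,0.007,0,0,0,1,0.001,0,0.007,0,0,0,1,0.001,0,-0.04,0,0,0,1,0.001,0,-0.08,0,0,0,1,0.001,0,-0.1,0,0,0,1,0.001,0,-0.1,0,0,0,1,0.001,0,-0.1,0,0,0,1,0.001,0,-0.1,0,0,0,1])

```text
time_s: 19.1
eef_pos: [0.569, 0.0374, 0.2202]
eef_rot: [-0.001, 0.042, 0.999, -0.0]
wrist_force: [-0.4, 0.3, 0.2]
opening: 1.004
grasp_force: 0.0
```

```bash
python3 -c "
from h import *
things()
plan((552,381,190,88),(552,381,90,88))"
```

```text
top stapler [551.3 378.3  83.7  32.9  -2.6] 415.5
top notes [437.9 370.2  57.4  53.3 -56.7] 458.5
top clock [ 467.3 -387.5   48.    47.6   -1.5] 328.5
top blue [ 640.2 -270.   124.    16.4   10. ] 343.5
scene stapler [557.9 382.3  88.4  31.7  -6. ] 235.5
scene notes [442.2 379.7  63.2  52.6  33.9] 224.5
scene notes [306.9 277.6  77.1  16.3  -1.7] 73.5
scene clock [ 488.1 -383.6   53.6   45.8   12.3] 174.0
scene clock [404.7 222.8  61.1  41.3  35.8] 190.5
scene pot [557.7  40.1  51.4  49.5 -51.7] 137.5
now [0.5694 0.0373 0.2205] yaw 85.2 t 19.3 q [-0.14  0.26  1.69 -0.    1.19 -1.63] F [-0.1  0.3  0.3] op 0.998 g 0.0
d [0.0461 0.341  0.0305] w [-0.    -0.002 -0.049] rows 6.9
d [0.0459 0.341  0.1305] w [-0.    -0.002 -0.049] rows 2.0
```

Emit:
carry_out(steps=[0.047,0.341,0.03,0,0,-0.049,1,0.047,0.341,0.03,0,0,-0.049,1,0.047,0.341,0.03,0,0,-0.049,1,0.047,0.341,0.03,0,0,-0.049,1,0.047,0.341,0.03,0,0,-0.049,1,0.047,0.341,0.03,0,0,-0.049,1,0.047,0.341,0.03,0,0,-0.049,1,0.047,0.341,0.03,0,0,-0.049,1,0.047,0.341,0.03,0,0,-0.049,1,0.047,0.341,0.07,0,0,-0.049,1,0.047,0.341,0.11,0,0,-0.049,1,0.047,0.341,0.13,0,0,-0.049,1,0.047,0.341,0.13,0,0,-0.049,1,0.047,0.341,0.13,0,0,-0.049,1])

```text
time_s: 20.7
eef_pos: [0.5525, 0.3798, 0.092]
eef_rot: [0.0, 0.018, 1.0, -0.0]
wrist_force: [0.2, -0.1, 0.9]
opening: 0.995
grasp_force: 0.0
```

Emit:
carry_out(steps=[0,0,0,0,0,0,0,0,0,0,0,0,0,0,0,0,0,0,0,0,0,0,0,0,0,0,0,0,0,0,0,0,0,0,0,0,0,0,0,0,0,0,0,0,0,0,0,0,0,0,0,0,0,0,0,0])

```text
time_s: 21.5
eef_pos: [0.5525, 0.3814, 0.093]
eef_rot: [0.001, 0.017, 1.0, 0.0]
wrist_force: [-1.2, -0.5, 5.9]
opening: 0.359
grasp_force: 61.6
```

```bash
python3 -c "
from h import *
o=ctrl.get_obs();x,y,z=o['eef_pos']*1000
# stapler yaw -2..  ; tool grasp x vs stapler centre 551
plan((x,y,150,88),(669+(x-551),94.7,150,85.2),(669+(x-551),94.7,z+12,85.2))"
```

```text
now [0.5525 0.3814 0.093 ] yaw 88.0 t 21.5 q [ 0.43  0.62  1.47 -0.    1.05 -1.11] F [-1.2 -0.5  5.9] op 0.359 g 61.6
d [-0.0001  0.     -0.057 ] w [0.    0.003 0.   ] rows 1.1
d [-0.128  -0.2824 -0.0568] w [0.001 0.003 0.049] rows 6.2
d [-0.1279 -0.2824 -0.0118] w [0.001 0.003 0.049] rows 0.9
```

Emit:
carry_out(steps=[0,0,-0.03,0,0,0,0,0,0,-0.06,0,0,0,0,-0.02,-0.044,-0.06,0,0,0.008,0,-0.04,-0.088,-0.06,0,0,0.016,0,-0.06,-0.132,-0.06,0,0,0.024,0,-0.08,-0.176,-0.06,0,0,0.032,0,-0.1,-0.22,-0.06,0,0,0.04,0,-0.12,-0.264,-0.06,0,0,0.049,0,-0.128,-0.282,-0.06,0,0,0.049,0,-0.128,-0.282,-0.06,0,0,0.049,0,-0.128,-0.282,-0.06,0,0,0.049,0,-0.128,-0.282,-0.04,0,0,0.049,0,-0.128,-0.282,-0.02,0,0,0.049,0,-0.128,-0.282,-0.02,0,0,0.049,0,-0.128,-0.282,-0.02,0,0,0.049,0])

```text
time_s: 23.0
eef_pos: [0.669, 0.0964, 0.1114]
eef_rot: [-0.001, 0.041, 0.999, -0.0]
wrist_force: [0.2, -0.1, -2.7]
opening: 0.36
grasp_force: 60.5
```

```bash
python3 - <<'E'
from h import *
plan((670.5,94.7,102.5,85.2))
b=shot("scene",2);H=hsv(b);h,s,v=[H[...,i].astype(int) for i in range(3)]
cv2.imwrite("pics/k.png",cv2.resize(b[170:285,285:400,::-1],None,fx=5,fy=5,interpolation=cv2.INTER_CUBIC))
E
```

```text
now [0.669  0.0964 0.1114] yaw 85.3 t 23.0 q [-0.03  0.61  1.45 -0.    1.09 -1.52] F [ 0.2 -0.1 -2.7] op 0.36 g 60.5
d [-0.0017 -0.0016  0.0089] w [-0.    -0.001  0.002] rows 0.2
```

View pics/k.png

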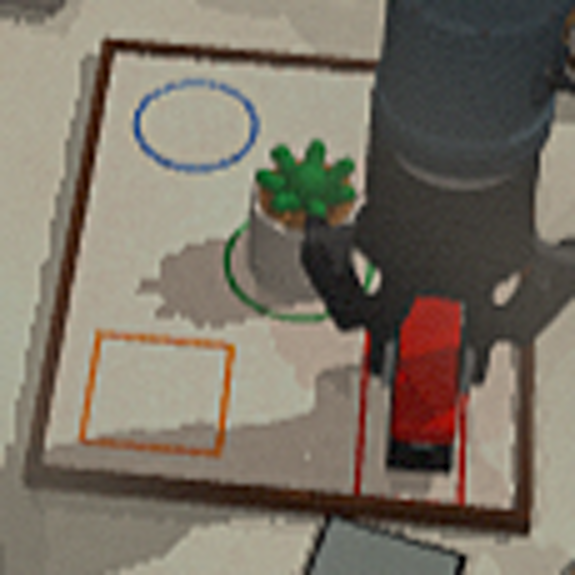

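The pot stands inside the green circle, which runs around its base at (300,250). The stapler hangs over the red rectangle between (360,490) and (462,498). Lowering and releasing.

Emit:
carry_out(steps=[-0.001,-0.001,0.005,0,0,0,0,-0.001,-0.001,0.009,0,0,0,0,-0.001,-0.001,0.009,0,0,0,0,-0.001,-0.001,0.009,0,0,0,0.8,-0.001,-0.001,0.009,0,0,0,0.8,-0.001,-0.001,0.009,0,0,0,0.8,-0.001,-0.001,0.009,0,0,0,0.8,-0.001,-0.001,-0.04,0,0,0,1,-0.001,-0.001,-0.08,0,0,0,1,-0.001,-0.001,-0.1,0,0,0,1,-0.001,-0.001,-0.1,0,0,0,1,-0.001,-0.001,-0.1,0,0,0,1,-0.001,-0.001,-0.1,0,0,0,1])

```text
time_s: 24.4
eef_pos: [0.6697, 0.0937, 0.2097]
eef_rot: [-0.001, 0.042, 0.999, -0.0]
wrist_force: [-0.1, 0.4, -0.9]
opening: 0.999
grasp_force: 0.0
```

```bash
python3 -c "
from h import *
things()
plan((436.5,373.5,200,123),(436.5,373.5,90,123))"
```

```text
top stapler [667.3  83.6  79.6  12.4  -4.5] 127.0
top clock [ 467.3 -387.5   48.4   47.3  -88.5] 327.5
top pot [282.9 125.6  26.   19.9   1.3] 87.5
top pot [571.9  36.8  47.7  46.8   2.3] 195.0
top blue [ 639.  -269.6  127.    18.3   10.8] 384.5
scene stapler [680.5  88.3 114.4  44.5  -5.5] 335.0
scene notes [441.3 380.3  64.1  51.8  36.7] 226.5
scene notes [306.9 277.6  77.1  17.1  -1.7] 77.5
scene clock [ 488.4 -383.5   54.1   45.8   12.3] 181.0
scene clock [405.  222.1  62.   41.5  34. ] 196.0
scene pot [561.   29.7  48.4  31.2  -0.8] 73.0
now [0.6701 0.0937 0.2102] yaw 85.2 t 24.6 q [-0.04  0.49  1.4  -0.    1.25 -1.52] F [-0.2 -0.3 -0.1] op 1.0 g 0.0
d [0.2562 0.2593 0.0105] w [ 0.    -0.002 -0.66 ] rows 7.3
d [0.256  0.2594 0.1205] w [ 0.    -0.002 -0.66 ] rows 2.2
```

Emit:
carry_out(steps=[0.256,0.26,0.01,0,0,-0.66,1,0.256,0.26,0.01,0,0,-0.66,1,0.256,0.26,0.01,0,0,-0.66,1,0.256,0.26,0.01,0,0,-0.66,1,0.256,0.26,0.01,0,0,-0.66,1,0.256,0.26,0.01,0,0,-0.66,1,0.256,0.26,0.01,0,0,-0.66,1,0.256,0.26,0.01,0,0,-0.66,1,0.256,0.26,0.01,0,0,-0.66,1,0.256,0.26,0.01,0,0,-0.66,1,0.256,0.26,0.05,0,0,-0.66,1,0.256,0.26,0.09,0,0,-0.66,1,0.256,0.26,0.12,0,0,-0.66,1,0.256,0.26,0.12,0,0,-0.66,1,0.256,0.26,0.12,0,0,-0.66,1])

```text
time_s: 26.1
eef_pos: [0.4386, 0.373, 0.0916]
eef_rot: [-0.0, -0.283, 0.959, -0.001]
wrist_force: [-0.2, -0.0, 1.2]
opening: 1.002
grasp_force: 0.0
```

Emit:
carry_out(steps=[0,0,0,0,0,0,0,0,0,0,0,0,0,0,0,0,0,0,0,0,0,0,0,0,0,0,0,0,0,0,0,0,0,0,0,0,0,0,0,0,0,0,0,0,0,0,0,0,0])

```text
time_s: 26.8
eef_pos: [0.4389, 0.3748, 0.0939]
eef_rot: [0.002, -0.284, 0.959, -0.0]
wrist_force: [0.2, -1.1, 5.9]
opening: 0.561
grasp_force: 61.7
```

```bash
python3 -c "
from h import *
o=ctrl.get_obs();x,y,z=o['eef_pos']*1000
plan((x,y,150,123),(658,-34.8,150,85.2),(658,-34.8,z+12,85.2))"
```

```text
now [0.4389 0.3748 0.0939] yaw 123.0 t 26.8 q [ 0.5   0.46  1.73 -0.    0.95 -1.64] F [ 0.2 -1.1  5.9] op 0.561 g 61.7
d [-0.0002 -0.0001 -0.0561] w [-0.002  0.004  0.001] rows 1.1
d [ 0.0393 -0.4629 -0.0555] w [-0.     0.005  0.66 ] rows 9.3
d [ 0.0395 -0.4628 -0.0115] w [-0.     0.005  0.66 ] rows 0.9
```

Emit:
carry_out(steps=[0,0,-0.05,0,0,0,0,0,0,-0.1,0,0,0,0,0,0,-0.11,0,0,0,0,0.004,-0.048,-0.11,0,0,0.07,0,0.008,-0.096,-0.11,0,0,0.14,0,0.012,-0.144,-0.11,0,0,0.21,0,0.016,-0.192,-0.11,0,0,0.28,0,0.02,-0.24,-0.11,0,0,0.35,0,0.024,-0.288,-0.11,0,0,0.42,0,0.028,-0.336,-0.11,0,0,0.49,0,0.032,-0.384,-0.11,0,0,0.56,0,0.036,-0.43,-0.11,0,0,0.63,0,0.039,-0.463,-0.11,0,0,0.66,0,0.039,-0.463,-0.11,0,0,0.66,0,0.039,-0.463,-0.11,0,0,0.66,0,0.039,-0.463,-0.07,0,0,0.66,0,0.039,-0.463,-0.03,0,0,0.66,0,0.039,-0.463,-0.02,0,0,0.66,0,0.039,-0.463,-0.02,0,0,0.66,0,0.039,-0.463,-0.02,0,0,0.66,0])

```text
time_s: 28.8
eef_pos: [0.6579, -0.0348, 0.1137]
eef_rot: [0.001, 0.041, 0.999, -0.0]
wrist_force: [0.4, 0.1, 0.1]
opening: 0.557
grasp_force: 62.7
```

```bash
python3 - <<'E'
from h import *
plan((658,-34.8,103,85.2))
b=shot("scene",2);H=hsv(b);h,s,v=[H[...,i].astype(int) for i in range(3)]
for c in blobs((h>=19)&(h<32)&(s>130)&(v>80),60): print(rect("scene",c,.045))
E
```

```text
now [ 0.6579 -0.0348  0.1137] yaw 85.3 t 28.8 q [-0.23  0.57  1.5  -0.    1.07 -1.72] F [0.4 0.1 0.1] op 0.557 g 62.7
d [-0.0001 -0.      0.0107] w [-0.001  0.003  0.001] rows 0.2
[662.2 -33.5  72.   50.1  -4.4]
[325.9 272.8  72.4  16.9  -2.4]
```

Emit:
carry_out(steps=[0,0,0.005,0,0,0,0,0,0,0.01,0,0,0,0,0,0,0.011,0,0,0,0,0,0,0.011,0,0,0,0.9,0,0,0.011,0,0,0,0.9,0,0,0.011,0,0,0,0.9,0,0,0.011,0,0,0,0.9,0,0,-0.04,0,0,0,1,0,0,-0.08,0,0,0,1,0,0,-0.12,0,0,0,1,0,0,-0.12,0,0,0,1,0,0,-0.12,0,0,0,1,0,0,-0.12,0,0,0,1])

```text
time_s: 30.2
eef_pos: [0.6561, -0.0352, 0.2302]
eef_rot: [-0.001, 0.042, 0.999, 0.0]
wrist_force: [0.7, 0.9, 0.0]
opening: 1.0
grasp_force: 0.0
```

```bash
python3 -c "
from h import *
things()
plan((404.2,220.5,230,124),(404.2,220.5,98,124))"
```

```text
top clock [ 467.3 -387.4   48.3   47.3  -88.5] 325.0
top blue [ 630.6 -262.4  141.3   43.9    3.6] 666.5
scene stapler [680.5  88.3 114.4  44.5  -5.5] 336.0
scene notes [658.6 -34.   71.   50.4  -4.4] 403.5
scene notes [308.8 277.8  73.3  16.9  -1.2] 76.0
scene clock [ 488.6 -383.5   54.5   45.8   12.3] 179.5
scene clock [404.7 222.5  61.5  41.1  34.9] 189.5
scene pot [559.2  45.4  51.   41.1 -17.5] 118.0
scene pot [337.5 148.5  61.3  24.6  84.2] 93.0
now [ 0.6562 -0.0352  0.2301] yaw 85.2 t 30.4 q [-0.23  0.43  1.45 -0.    1.27 -1.72] F [-0.3 -0.2 -0.6] op 0.998 g 0.0
d [0.2725 0.2337 0.0007] w [ 0.001 -0.002 -0.677] rows 7.2
d [0.2722 0.2337 0.1327] w [ 0.001 -0.002 -0.677] rows 2.6
```

Emit:
carry_out(steps=[0.272,0.234,0,0,0,-0.684,0.75,0.272,0.234,0,0,0,-0.684,0.75,0.272,0.234,0,0,0,-0.684,0.75,0.272,0.234,0,0,0,-0.684,0.75,0.272,0.234,0,0,0,-0.684,0.75,0.272,0.234,0,0,0,-0.684,0.75,0.272,0.234,0,0,0,-0.684,0.75,0.272,0.234,0,0,0,-0.684,0.75,0.272,0.234,0,0,0,-0.684,0.75,0.272,0.234,0,0,0,-0.684,0.75,0.272,0.234,0.04,0,0,-0.684,0.75,0.272,0.234,0.08,0,0,-0.684,0.75,0.272,0.234,0.08,0,0,-0.684,0.75,0.272,0.234,0.08,0,0,-0.684,0.75])

```text
time_s: 31.8
eef_pos: [0.4062, 0.2196, 0.1515]
eef_rot: [-0.001, -0.295, 0.956, -0.0]
wrist_force: [0.6, -0.0, 0.8]
opening: 0.746
grasp_force: 0.0
```

```bash
python3 - <<'E'
from h import *
plan((404.3,221,100,124.5))
a=shot("top",2);b=shot("scene",2)
cv2.imwrite("pics/m.png",np.hstack([cv2.resize(a[220:320,170:270,::-1],(400,400),interpolation=cv2.INTER_CUBIC),cv2.resize(b[120:220,360:460,::-1],(400,400),interpolation=cv2.INTER_CUBIC)]))
E
```

```text
now [0.4062 0.2196 0.1515] yaw 124.3 t 31.8 q [ 0.24  0.14  2.   -0.    1.   -1.93] F [ 0.6 -0.   0.8] op 0.746 g 0.0
d [0.0007 0.0022 0.0515] w [-0.    -0.002 -0.004] rows 1.0
```

View pics/m.png

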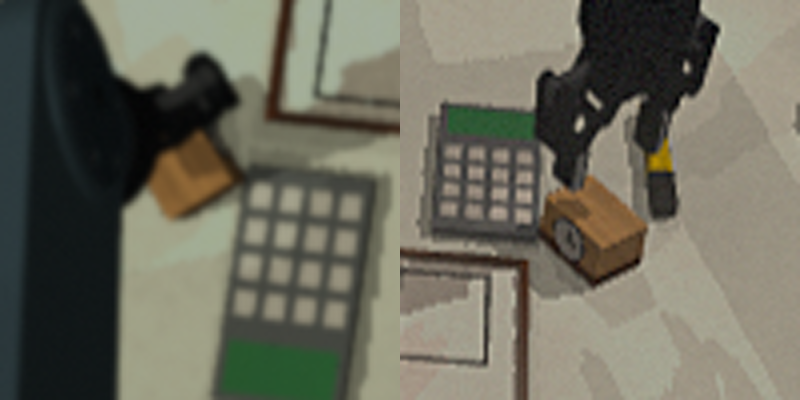

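The clock (590,225 in the scene half) sits clear of the calculator's corner, with the fingers straddling its dial sides and the marker just beyond. Descending.

Emit:
carry_out(steps=[0,0.001,0.03,0,0,-0.003,0.75,0,0.001,0.051,0,0,-0.003,0.75,0,0.001,0.051,0,0,-0.003,0.75,0,0.001,0.051,0,0,-0.003,0.75,0,0.001,0.051,0,0,-0.003,0,0,0.001,0.051,0,0,-0.003,0,0,0.001,0.051,0,0,-0.003,0,0,0.001,0.051,0,0,-0.003,0,0,0.001,0.051,0,0,-0.003,0,0,0.001,0.051,0,0,-0.003,0])

```text
time_s: 33.0
eef_pos: [0.4064, 0.2218, 0.1026]
eef_rot: [0.002, -0.297, 0.955, -0.0]
wrist_force: [-1.7, -0.8, 6.7]
opening: 0.497
grasp_force: 60.9
```

```bash
python3 -c "
from h import *
o=ctrl.get_obs();x,y,z=o['eef_pos']*1000
a=np.radians(34.5);s=(x-404.3)*np.cos(a)+(y-221)*np.sin(a);print('along offset',s)
b=np.radians(-4.84);X,Y=479.7+s*np.cos(b),110.7+s*np.sin(b)
plan((x,y,150,124.5),(X,Y,150,85.2),(X,Y,z+12,85.2));print(X,Y)"
```

```text
along offset 2.1453610210284175
now [0.4064 0.2218 0.1026] yaw 124.6 t 33.0 q [ 0.24  0.23  2.02 -0.    0.88 -1.93] F [-1.7 -0.8  6.7] op 0.497 g 60.9
d [-0.0002 -0.0001 -0.0474] w [-0.002  0.004  0.001] rows 0.9
d [ 0.0008 -0.1345 -0.0471] w [-0.001  0.004  0.687] rows 4.6
d [ 0.0009 -0.1344 -0.0117] w [-0.001  0.004  0.687] rows 0.7
481.8377110889665 110.51898836872257
```

Emit:
carry_out(steps=[0,0,-0.03,0,0,0,0,0,0,-0.06,0,0,0,0,0,-0.027,-0.06,0,0,0.12,0,0,-0.054,-0.06,0,0,0.24,0,0.001,-0.081,-0.06,0,0,0.36,0,0.001,-0.108,-0.06,0,0,0.48,0,0.001,-0.134,-0.06,0,0,0.6,0,0.001,-0.134,-0.06,0,0,0.687,0,0.001,-0.134,-0.06,0,0,0.687,0,0.001,-0.134,-0.06,0,0,0.687,0,0.001,-0.134,-0.04,0,0,0.687,0,0.001,-0.134,-0.02,0,0,0.687,0,0.001,-0.134,-0.02,0,0,0.687,0,0.001,-0.134,-0.02,0,0,0.687,0])

```text
time_s: 34.4
eef_pos: [0.4797, 0.111, 0.1208]
eef_rot: [-0.0, 0.041, 0.999, -0.0]
wrist_force: [0.9, 0.5, -3.0]
opening: 0.497
grasp_force: 62.7
```

```bash
python3 - <<'E'
from h import *
plan((481.8,110.5,111.6,85.2))
E
```

```text
now [0.4797 0.111  0.1208] yaw 85.3 t 34.4 q [-0.01  0.26  1.94 -0.    0.95 -1.5 ] F [ 0.9  0.5 -3. ] op 0.497 g 62.7
d [-0.0021 -0.0003  0.0092] w [-0.    -0.     0.002] rows 0.2
```

Emit:
carry_out(steps=[-0.002,0,0.005,0,0,0,0,-0.002,0,0.009,0,0,0,0,-0.002,0,0.009,0,0,0,0,-0.002,0,0.009,0,0,0,0.85,-0.002,0,0.009,0,0,0,0.85,-0.002,0,0.009,0,0,0,0.85,-0.002,0,0.009,0,0,0,0.85,-0.002,0,-0.04,0,0,0,0.85,-0.002,0,-0.09,0,0,0,1,-0.002,0,-0.14,0,0,0,1,-0.002,0.05,-0.16,0,0,0,1,0.03,0.1,-0.16,0,0,0,1,0.06,0.15,-0.16,0,0,0,1,0.09,0.2,-0.16,0,0,0,1,0.12,0.25,-0.16,0,0,0,1,0.15,0.3,-0.16,0,0,0,1,0.15,0.3,-0.16,0,0,0,1,0.15,0.3,-0.16,0,0,0,1,0.15,0.3,-0.16,0,0,0,1])

```text
time_s: 36.3
eef_pos: [0.3548, 0.4228, 0.2803]
eef_rot: [0.0, 0.04, 0.999, -0.0]
wrist_force: [1.0, -0.1, -0.0]
opening: 0.998
grasp_force: 0.0
```

```bash
python3 - <<'E'
from h import *
a=shot("top",4);b=shot("scene",4)
A=cv2.resize(a[120:265,230:460,::-1],None,fx=2,fy=2,interpolation=cv2.INTER_CUBIC); A=cv2.resize(a[122:264,232:356,::-1],None,fx=3.2,fy=3.2,interpolation=cv2.INTER_CUBIC); B=cv2.resize(b[172:276,286:400,::-1],None,fx=3.5,fy=3.5,interpolation=cv2.INTER_CUBIC); C=cv2.resize(a[122:262,385:515,::-1],None,fx=3,fy=3)
h=454; X=np.zeros((h,800,3),np.uint8); X[:A.shape[0],:A.shape[1]]=A; X[:B.shape[0],400:400+B.shape[1]]=B
cv2.imwrite("pics/z.png",X)
things(); plan()
E
```

```text
top stapler [672.8  94.6  88.8  42.3  -6.8] 450.5
top notes [291.2 275.   77.4  17.   -1.4] 218.5
top notes [657.1 -35.3  57.9  50.7  -4.9] 421.0
top clock [ 467.3 -387.5   47.9   47.6   -1.5] 321.0
top pot [285.5 145.7  61.5  27.2  83.5] 311.5
top pot [572.5  37.6  47.8  47.7 -81.5] 195.0
top blue [ 639.4 -267.2  125.2   21.    10.6] 448.5
scene stapler [680.5  88.3 114.4  44.5  -5.5] 333.0
scene notes [659.  -33.9  71.4  50.5  -3.9] 402.5
scene notes [306.9 277.6  77.1  17.   -1.9] 76.5
scene clock [ 487.9 -382.4   53.8   51.6    2. ] 199.0
scene pot [557.7  40.1  51.4  49.5 -51.7] 138.5
scene pot [337.8 148.1  61.3  25.4  82. ] 94.5
now [0.3559 0.4218 0.2805] yaw 85.2 t 36.9 q [ 0.66  0.15  1.69 -0.    1.3  -0.83] F [-0.4 -0.2 -0.2] op 1.001 g 0.0
```

View pics/z.png

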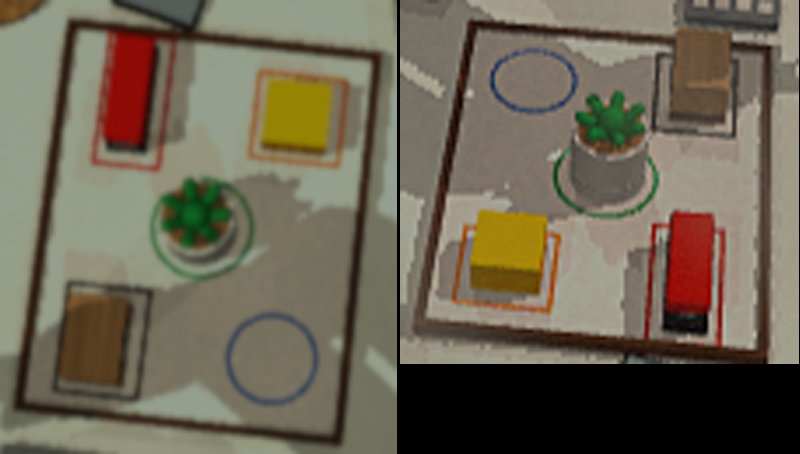

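Left half (top view) and right half (scene): the stapler, notes, pot and clock each stand inside their own outline and squared with it, and the blue circle is empty. In the scene half they sit at (690,275), (508,250), (608,160) and (700,75). The folio still measures (639,-267) at 10.6° in the rack. Handing in.

```bash
python3 -c "
from bench import ctrl
print(ctrl.hand_in())"
```

```text
the job is handed in; nothing more can be done
None
```

I handed the job in: the tape is in the steel box, the pot, stapler, notes and clock (knocked aside mid-run, then re-measured) stand in their outlines with the absent paperweight's circle empty, and the blue folio is on the rack floor between the grey and green ones; the verdict was not shown.

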